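# Offer the lever back up to the snap press

## Task

The lever is going back on the snap press, and your workmate is waiting to push the pivot pin through. First drop the two steel spacer rings into the open metal pot, so that they are at hand; then lift the lever by its balance point, ease its eye gently down into the fork on top of the press with the handle out to the front, and hold it there, level and touching nothing on the press, with the hole of the eye in line with the holes of the fork. Finish while still holding it like this, and leave everything else where it stands.

Things in the scene. Friction and masses are not known exactly. Their poses are not given: they have to be found in the camera images.
- lever: Steel lever with a black ball handle, 265 mm long, 0.6 kg, lying level. Origin: middle of the eye, 22 mm above the bench; the eye is a ring on edge, 44 mm across, 33 mm wide along its 14 mm bore. y: along the bore; the handle runs along -x; z up. Along -x: root 24 mm wide to 42 mm, then a flat-sided arm 16 mm wide (y), 20 mm high, centred on the x axis, to 188 mm; 40 mm ball centred at 222 mm.
- lever_balance (a point): The lever's balance point (centre of mass), inside its arm 70 mm from the middle of the eye along -x; the arm is 16 mm wide there. Gripped farther from it the lever may tip under its own weight.
- press: Grey lever-operated snap press, fixed, without its lever. Origin: centre of the underside of its base (150 x 96 mm). Front is -x (open side with ram and anvil), z up. On top is the fork: two upright cheeks 12 mm thick, 44 mm long, rounded at the top, 54 mm apart; the slot between them runs along x, open at top, front and back. Highest point: the cheek tops, 192 mm above the bench.
- fork (a point): Centre of the fork: midway between the cheeks on the line of their 14 mm pin holes, 170 mm above the bench, 35 mm in front (-x) of the press origin; axes as press, so y runs through the holes. The slot floor lies 35 mm below, a ram button on it 31 mm below; the cheeks reach 22 mm above, before and behind it. The eye is to be held centred here.
- spacer_a: Steel spacer ring lying flat on the bench, 32 mm outer diameter, 14 mm hole, 10 mm high, 50 g. Origin: centre of its underside.
- spacer_b: The other spacer ring, identical to spacer_a. Origin: centre of its underside.
- pot: Plain round aluminium pot, empty, open at the top, standing loose on the bench beside the press; 80 mm outer diameter, 60 mm high, wall 3 mm, inner floor 4 mm above its underside. Origin: centre of its underside.
- pot_mouth (a point): Centre of the pot's open mouth, at rim height, 60 mm above the bench; the opening is 74 mm wide.
- stud_jar: Bystander: clear screw jar of brass studs with a black lid, 55 mm across, 55 mm high. Origin: centre of its underside.
- thread_spool: Bystander: small spool of tan thread, 35 mm across, 40 mm high. Origin: centre of its underside.
- tin: Bystander: flat dark red tin, 77 x 113 x 39 mm. Origin: centre of its underside.

How it is judged:
On the way, in this order (a step that is already met when the one before it is completed fails the run):
1. both spacer rings lie in the upright pot (horizontal distance between each of spacer_a, spacer_b and pot_mouth below 0.034 m and z of each of spacer_a, spacer_b in the frame of pot_mouth below -0.015 m and angle between pot's own z axis and vertical below 0.25 rad), for 0.2 s.
2. the lever, gripped at its balance point (within 25 mm), is lifted level until its eye is higher than the fork's pin holes (contact force between lever and the fingers above 2 N and distance between the grasp point and lever_balance below 0.025 m and angle between lever's own z axis and vertical below 0.1 rad and height (world z) of lever above 0.175 m), for 0.1 s.
3. the eye is in the fork, in line with the pin holes (distance between lever and fork below 0.008 m and angle between lever's own z axis and vertical below 0.1 rad), for 0.2 s.
At the end, for the whole second after the job is handed in: Fingers hold the lever within 25 mm of its balance point, still, level within 6 degrees, handle to the front, under 0.5 N on the press; eye within 8 mm of the fork centre, bore within 7 degrees of the pin holes. Both rings at least 15 mm below the rim inside the upright pot (all of step 1 and all of step 3 and angle between the y axis of lever and the y axis of fork, either way round below 0.12 rad and x of lever_balance in the frame of fork below 0 m and contact force between lever and the fingers above 2 N and distance between the grasp point and lever_balance below 0.025 m and contact force between lever and press below 0.5 N and linear speed of lever below 0.02 m/s and distance of press from where it was at the start of the episode below 0.003 m); the arm keeps its last pose, push and grip.
It fails at once if a bystander (jar, spool, tin) is moved more than 30 mm (distance of any of stud_jar, thread_spool, tin from where it was at the start of the episode above 0.03 m).
It fails at once if the pot is tipped over or pushed more than 40 mm (angle between pot's own z axis and vertical above 0.6 rad or distance of pot from where it was at the start of the episode above 0.04 m).
It fails at once if the lever strikes the press with more than 40 N (contact force between lever and press above 40 N).
It also fails if it takes over 61 s, if anything falls off the work surface, if the arm or the gripper's body presses on something with over 40 N, if the wrist force passes 120 N, or if a joint passes its speed limit or range.

## Robot

A 6-joint arm with a two-finger parallel gripper is mounted at the origin on a cart in front of the work surface, level with it; the furniture and walls round the work are solid. World frame = base frame: x ahead of the robot, y to its left, z up, the work surface at z = 0. Lengths are in m, angles in rad, forces in N, time in s.
With the tool pointing down it reaches from about 0.275 to 0.775 m from the base axis. Payload 14.6 kg.
Tool frame: the origin (TCP) lies midway between the tips of the shut fingers; the grasp point (between the pads) lies 19 mm behind it; x points along the fingers, y is the direction in which the jaws open and shut, and the axes are right-handed (so a half turn about x gives the same grasp; the last joint's range is limited). The gripper opens to 85 mm and grips with 20 to 120 N. Pads are 22 mm wide; open, the fingers measure 114 mm over their backs; the gripper's body (76 mm by 85 mm) begins 54 mm behind the grasp point. The pads swing forward as they close: fully open they stand 13 mm farther back than shut.
Start: joints at [-1.367, 0.263, -0.048, 1.259, 0, 1.415], TCP at [0.184, -0.492, 0.231] pointing down, gripper open.
Joint ranges: [-2.65, 2.65], [-0.89, 1.7], [-1.18, 1.37], [-2.13, 2.11], [-1.35, 1.29], [-3.14, 3.14]. Speed limits (rad/s): [1.89, 1.89, 2.57, 2.79, 3.14, 3.14].

## Interface

Orientations are given as [roll, pitch, yaw] about the fixed x, y, z axes, in that order (R = Rz(yaw) Ry(pitch) Rx(roll)).
In Python, from workcell import read_state, capture, camera_params, sign_off, trace gives the robot as it stands.
- The arm moves only by the tool drive_tool, never from a script. Its argument "targets" is a list of rows, each an object with "dp": the shift along the tool's x, y, z in m, a list of three; "yaw": the turn about the tool's x in degrees; "jaw": the finger opening in m, from 0 to 0.0854. A call has 1 to 12 rows; each row is the pose to reach, as a shift and turn from the pose commanded when the call began, along the tool's axes at that moment; what a row does not reach only later rows make up. A row lasts 1/8 s, in which the tool goes at most 62.5 mm and 10.7 degrees, less where a joint would pass 70% of its speed; a pose out of reach is approached as far as the arm can. A call with a gripper value outside its range is refused whole. The fingers move at their own pace and stop on an object; "newtons" is the grip in N (left out, the last holds). Time passes only in rows, so rows that repeat a pose let the fingers close. It gives the time, the measured TCP pose, the force and the opening at its end, in the units of the state.
- read_state(): the state, without advancing time (a new reading comes with each control period).
- capture(name): name is "side" or "top" or "wrist"; returns the picture (420x560x3 uint8, red, green, blue); there is no depth.
- camera_params(name): a dict with "fovy" (degrees; the focal length in pixels is half the picture's height over the tangent of half this angle, whatever the lens; pixels are square), "cx", "cy" (the principal point, pixels), "R" (3x3) and "t" (3): a world point X has camera coordinates R X + t. Camera axes: x right, y down, z forward; pixel columns grow to the right and rows downward; lengths in m; the calibration is good to about 2 mm. A picture is of the moment at which its call begins: read the wrist's pose just before it. camera_params takes no time and is no camera call; for the wrist camera it gives the pose at the moment of the call.
- sign_off(): hands the job in, once; it reports no verdict.
Trained networks look in the newest picture that a camera, given by its name, has taken for a name from the list of things; names that differ only in an ending like _2 or _b are one class to them, and where a whole thing is asked for, a point or a joint stands for the part that bears it (a point fixed in the world has none). Each returns a list of dicts, best first, with "confidence" (0 to 1); they miss things now and then, are a little off and sometimes report something else, mostly with a low value. They report only what shows in the picture. A call takes as long as a camera call.
- trace(name, camera): "pixels" (420x560 bool, what is visible of it) and "rect" ([left, top, right, bottom] in pixels, round what is visible of it).
The state is a dict: "time": time; "joints": joint angles; "joint_vel": joint speeds; "tau": joint torques, N m; "tcp_pos": TCP position; "tcp_rot": TCP orientation; "contact_force": force on the tool from outside, world axes, zero at the start; "moment": the same for the moment, N m; "grip_width": finger opening in m.
Only numpy, scipy, OpenCV 4.12 (cv2) and the standard library are available. Lean on these libraries where they do the work, as an engineer would, in place of code of your own. Each camera call takes 0.05 s, during which the arm holds its last target. There are 200 camera calls.

## Working session

There is one attempt and no reset: what is moved stays moved. The work goes in short steps, Python scripts to look and compute and a tool call to move; the robot and the scene stay as the last step left them, time stands still between calls to the robot, and variables do not carry over. Pictures are saved under pics/ and viewed, about 8 in all and at most 12, crops included, and the job is handed in when it is done.

Besides the shell and the picture viewer there is one more tool, called after "Request:" as name(argument=value, ...), one argument or row to a line, values as JSON. drive_tool: Moves the arm, as the interface text tells. Its arguments: {"type":"object","properties":{"targets":{"type":"array"},"newtons":{"type":"number"}},"required":["targets"]}

```bash
mkdir -p pics; ls
cat > h.py <<'E'
import numpy as np, cv2
from workcell import read_state, capture, camera_params, sign_off, trace
def K(p):
    f=210/np.tan(np.radians(p['fovy'])/2); return f,p['cx'],p['cy']
def proj(p,X):
    f,cx,cy=K(p); c=np.atleast_2d(X)@np.array(p['R']).T+np.array(p['t']); return np.c_[f*c[:,0]/c[:,2]+cx,f*c[:,1]/c[:,2]+cy]
def back(p,uv,z):
    f,cx,cy=K(p); R=np.array(p['R']); o=-R.T@np.array(p['t'])
    uv=np.atleast_2d(uv); d=np.c_[(uv[:,0]-cx)/f,(uv[:,1]-cy)/f,np.ones(len(uv))]@R
    return o+d*((z-o[2])/d[:,2])[:,None]
E
python3 - <<'E'
from h import *
s=read_state();print({k:np.round(v,3).tolist() for k,v in s.items()})
for c in ['top','side']:
    im=capture(c);cv2.imwrite(f'pics/{c}0.png',im[:,:,::-1]);p=camera_params(c)
    print(c,p['fovy'],p['cx'],p['cy'],np.round(-np.array(p['R']).T@np.array(p['t']),3),np.round(p['R'],3).tolist())
    for n in ['lever','press','spacer_a','pot','stud_jar','thread_spool','tin']:
        for d in trace(n,c)[:3]:
            m=d['pixels'];ys,xs=np.nonzero(m);ce=(xs.mean(),ys.mean())
            print(n,round(d['confidence'],2),np.round(d['rect']),np.round(ce,1),np.round(back(p,ce,0.02)[0],3))
E
```

```text
pics
{'time': 0.0, 'joints': [-1.367, 0.264, -0.049, 1.259, -0.0, 1.415], 'joint_vel': [0.001, -0.001, 0.001, -0.0, 0.0, 0.0], 'tau': [-0.004, -63.762, 38.457, 0.014, -0.0, 0.0], 'tcp_pos': [0.184, -0.491, 0.231], 'tcp_rot': [-1.715, 1.57, 1.785], 'contact_force': [0.185, 0.151, -0.481], 'moment': [0.055, 0.022, -0.015], 'grip_width': 0.085}
top 47.51514943946275 271.87467669787924 208.9424306711622 [0.355 0.188 1.609] [[0.023, -1.0, 0.008], [-0.988, -0.024, -0.156], [0.156, -0.005, -0.988]]
lever 0.62 [222. 210. 252. 285.] [237.7 246.5] [0.476 0.292 0.02 ]
press 0.72 [278. 175. 328. 225.] [305.  198.9] [0.643 0.07  0.02 ]
press 0.45 [365. 200. 394. 229.] [377.9 214.1] [ 0.597 -0.177  0.02 ]
spacer_a 0.36 [290. 236. 302. 247.] [297.3 243. ] [0.493 0.094 0.02 ]
spacer_a 0.35 [244. 159. 255. 174.] [248.9 167.2] [0.748 0.263 0.02 ]
spacer_a 0.3 [367. 203. 394. 230.] [378. 214.] [ 0.597 -0.177  0.02 ]
pot 0.82 [363. 201. 394. 228.] [377.8 213.8] [ 0.598 -0.176  0.02 ]
stud_jar 0.54 [219. 184. 238. 202.] [227.8 190.3] [0.666 0.332 0.02 ]
thread_spool 0.4 [244. 161. 258. 175.] [249.1 166.8
[... 154 characters left out ...]

tin 0.25 [223. 212. 252. 285.] [237.3 248. ] [0.472 0.293 0.02 ]
side 47.49518664504265 282.812735831031 216.2914919223058 [ 0.617 -1.027  0.735] [[0.999, 0.035, 0.001], [0.017, -0.46, -0.888], [-0.031, 0.887, -0.46]]
lever 0.65 [209. 216. 285. 241.] [247.5 224.4] [0.461 0.291 0.02 ]
press 0.91 [271. 204. 336. 290.] [304.9 248.2] [0.64  0.154 0.02 ]
spacer_a 0.41 [250. 258. 259. 270.] [252.9 263.9] [0.498 0.066 0.02 ]
spacer_a 0.41 [232. 290. 243. 304.] [236.1 297.6] [ 0.471 -0.086  0.02 ]
pot 0.93 [268. 296. 305. 340.] [286. 319.] [ 0.595 -0.162  0.02 ]
thread_spool 0.49 [336. 221. 346. 237.] [340.1 230.6] [0.749 0.262 0.02 ]
tin 0.55 [235. 177. 264. 205.] [250.3 191.2] [0.445 0.544 0.02 ]
```

Run:
```python
import cv2
a=cv2.imread('pics/top0.png')[140:300,130:410]; b=cv2.imread('pics/side0.png')[160:350,190:370]
a=cv2.resize(a,None,fx=2.8,fy=2.8,interpolation=2);b=cv2.resize(b,None,fx=3.1,fy=3.1,interpolation=2)
cv2.imwrite('pics/a1.png',a);cv2.imwrite('pics/b1.png',b)
```

```text
(no output)
```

View pics/a1.png

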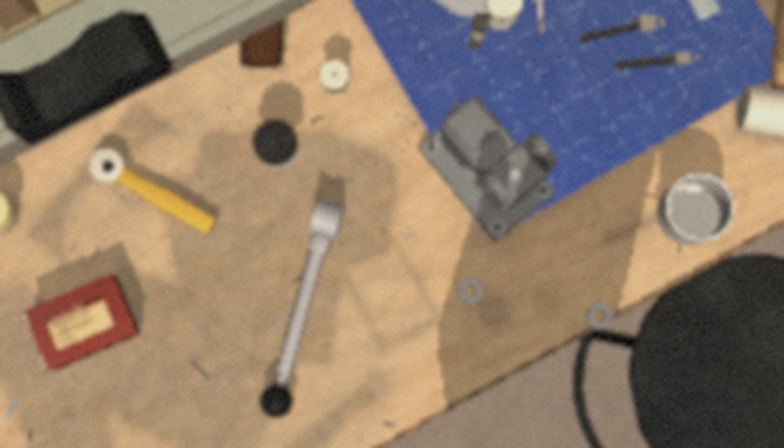

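View pics/b1.png

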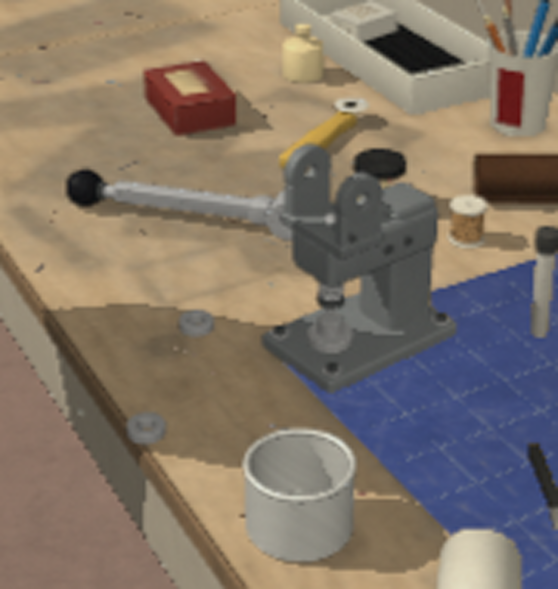

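The top view shows two rings at about (298,244) and (344,253) full-frame, the pot at (379,214), the lever eye at (246,219) and its ball at (229,283). The press's anvil side faces the robot's near right. Now I'll compute coarse positions.

```bash
cat >> h.py <<'E'
from scipy.spatial.transform import Rotation as Ro
def plan(tcp,opn,P=None,R=None):
    """tcp world target, opn = world direction (angle, rad) of tool y, mod pi; tool x kept"""
    s=read_state(); P=np.array(s['tcp_pos']) if P is None else P
    R=Ro.from_euler('xyz',s['tcp_rot']).as_matrix() if R is None else R
    dp=R.T@(np.array(tcp)-P)
    out=[]
    cur=np.arctan2(R[1,1],R[0,1])
    # rotation about tool x (down): positive -> decreasing world angle
    for k in (0,np.pi):
        out.append(round(float(np.degrees(-((opn+k-cur+np.pi)%(2*np.pi)-np.pi))),1))
    print('dp',np.round(dp,4).tolist(),'yaw options',out,'j6',round(float(s['joints'][5]),3))
    return dp
E
python3 - <<'E'
from h import *
pt=camera_params('top');ps=camera_params('side')
def f(o,s,l): return [(x/s+o[0],y/s+o[1]) for x,y in l]
T=f((130,140),2.8,[(470,290),(600,317),(698,208)]);print('rings,pot top z.01/.06',back(pt,T[:2],.01).round(3).tolist(),back(pt,T[2:],.06).round(3).tolist())
S=f((190,160),3.1,[(197,321),(146,426),(300,465)]);print('side',back(ps,S[:2],.01).round(3).tolist(),back(ps,S[2:],.06).round(3).tolist())
print('lever top',back(pt,f((130,140),2.8,[(325,222)]),.044).round(3),back(pt,f((130,140),2.8,[(276,400)]),.022).round(3))
print('press top',back(pt,f((130,140),2.8,[(428,147),(497,237),(552,188)]),.012).round(3).tolist())
print('press side',back(ps,f((190,160),3.1,[(265,340),(332,385),(455,325)]),.01).round(3).tolist())
R=Ro.from_euler('xyz',read_state()['tcp_rot']).as_matrix();print(R.round(3))
p=camera_params('wrist');C=-np.array(p['R']).T@p['t'];print('wrist cam in tool',(R.T@(C-read_state()['tcp_pos'])).round(3),(np.array(p['R'])@R).round(3),p['fovy'])
E
```

```text
rings,pot top z.01/.06 [[0.492, 0.091, 0.01], [0.463, -0.065, 0.01]] [[0.59, -0.172, 0.06]]
side [[0.498, 0.083, 0.01], [0.471, -0.072, 0.01]] [[0.597, -0.179, 0.06]]
lever top [[0.565 0.266 0.044]] [[0.356 0.318 0.022]]
press top [[0.665, 0.145, 0.012], [0.556, 0.06, 0.012], [0.618, -0.006, 0.012]]
press side [[0.56, 0.055, 0.01], [0.62, -0.01, 0.01], [0.728, 0.085, 0.01]]
[[ 0.     0.351 -0.936]
 [-0.    -0.936 -0.351]
 [-1.     0.     0.   ]]
wrist cam in tool [-0.142 -0.001 -0.071] [[ 0.001  1.     0.001]
 [-0.283 -0.     0.959]
 [ 0.959 -0.001  0.283]] 62.9274837877461
```

Request:
drive_tool(
  targets=[
    {"dp": [0.01,-0.0366,-0.0453],"yaw": -10.5,"jaw": 0.05},
    {"dp": [0.02,-0.073,-0.09],"yaw": -21,"jaw": 0.05},
    {"dp": [0.03,-0.11,-0.136],"yaw": -31.5,"jaw": 0.05},
    {"dp": [0.04,-0.146,-0.181],"yaw": -42,"jaw": 0.05},
    {"dp": [0.05,-0.183,-0.226],"yaw": -52.5,"jaw": 0.05},
    {"dp": [0.06,-0.22,-0.272],"yaw": -63,"jaw": 0.05},
    {"dp": [0.07,-0.256,-0.317],"yaw": -73.5,"jaw": 0.05},
    {"dp": [0.08,-0.293,-0.362],"yaw": -84,"jaw": 0.05},
    {"dp": [0.09,-0.329,-0.408],"yaw": -94.5,"jaw": 0.05},
    {"dp": [0.1,-0.366,-0.453],"yaw": -105,"jaw": 0.05},
    {"dp": [0.1,-0.366,-0.453],"yaw": -115,"jaw": 0.05},
    {"dp": [0.1,-0.366,-0.453],"yaw": -125,"jaw": 0.05},
  ],
)

```text
time: 2.3
tcp_pos: [0.4801, 0.0111, 0.131]
tcp_rot: [-2.588, 1.57, 3.102]
contact_force: [0.8, -0.1, -0.5]
grip_width: 0.0501
```

Run:
```python
from h import *
p=camera_params('wrist');im=capture('wrist');cv2.imwrite('pics/w1.png',im[:,:,::-1])
s=read_state();print(s['time'],np.round(s['tcp_pos'],3),np.round(s['tcp_rot'],3),s['grip_width'])
for n,z in [('spacer_a',.005),('pot',.06),('press',.01)]:
    for d in trace(n,'wrist')[:4]:
        ys,xs=np.nonzero(d['pixels']);r=d['rect'];ce=[(r[0]+r[2])/2,(r[1]+r[3])/2]
        print(n,round(d['confidence'],2),np.round(r),np.round((xs.mean(),ys.mean()),1),back(p,[(xs.mean(),ys.mean()),ce],z).round(4).tolist())
```

```text
2.35 [0.48  0.011 0.131] [-2.571  1.571  3.127] 0.05006867065555291
spacer_a 0.88 [177. 215. 217. 251.] [198.6 233.8] [[0.465, -0.0627, 0.005], [0.464, -0.0634, 0.005]]
spacer_a 0.67 [351. 136. 400. 176.] [377.  155.8] [[0.4916, 0.0926, 0.005], [0.4911, 0.0913, 0.005]]
pot 0.98 [135. 376. 158. 420.] [147.7 402.8] [[0.5442, -0.1584, 0.06], [0.5402, -0.1563, 0.06]]
press 0.6 [368. 235. 560. 420.] [465.8 304.3] [[0.6463, 0.092, 0.01], [0.667, 0.0805, 0.01]]
```

View pics/w1.png

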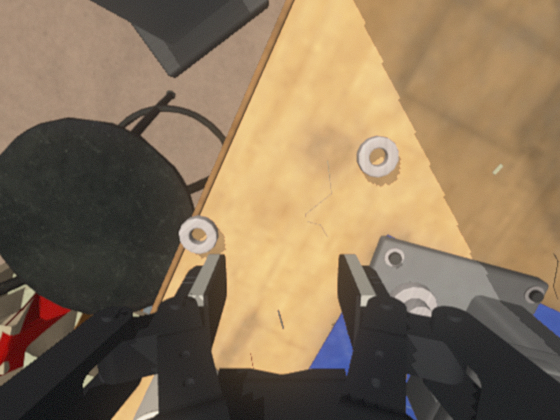

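The wrist picture shows ring B at (198,234) and ring A at (378,157), both flat and clear. The press base's front corner is at (386,238).

Run:
```python
from h import *
p=camera_params('wrist');print(back(p,[(198.6,233.8),(378,157)],.008).round(4).tolist(),'corner, hole',back(p,[(386,236),(545,282)],.01).round(4).tolist())
plan([.4645,-.063,.001],np.pi/2)
R=Ro.from_euler('xyz',read_state()['tcp_rot']).as_matrix();print(np.degrees(np.arctan2(R[1,1],R[0,1])))
```

```text
[[0.4636, -0.0624, 0.008], [0.493, 0.0912, 0.008]] corner, hole [[0.5523, 0.0636, 0.01], [0.6664, 0.1543, 0.01]]
dp [0.1303, -0.0689, 0.0288] yaw options [-34.7, 145.3] j6 0.457
55.30900478452025
```

Request:
drive_tool(
  targets=[
    {"dp": [0.03,-0.04,0.015],"jaw": 0.05},
    {"dp": [0.07,-0.069,0.029],"jaw": 0.05},
    {"dp": [0.105,-0.069,0.029],"jaw": 0.05},
    {"dp": [0.12,-0.069,0.029],"jaw": 0.05},
    {"dp": [0.13,-0.069,0.029],"jaw": 0.05},
    {"dp": [0.13,-0.069,0.029],"jaw": 0.05},
    {"dp": [0.13,-0.069,0.029],"jaw": 0.02},
    {"dp": [0.13,-0.069,0.029],"jaw": 0.02},
    {"dp": [0.13,-0.069,0.029],"jaw": 0.02},
    {"dp": [0.13,-0.069,0.029],"jaw": 0.02},
  ],
  newtons=40,
)

```text
$.targets[0]: bad value
```

Request:
drive_tool(
  targets=[
    {"dp": [0.03,-0.04,0.015],"yaw": 0,"jaw": 0.05},
    {"dp": [0.07,-0.069,0.029],"yaw": 0,"jaw": 0.05},
    {"dp": [0.105,-0.069,0.029],"yaw": 0,"jaw": 0.05},
    {"dp": [0.12,-0.069,0.029],"yaw": 0,"jaw": 0.05},
    {"dp": [0.13,-0.069,0.029],"yaw": 0,"jaw": 0.05},
    {"dp": [0.13,-0.069,0.029],"yaw": 0,"jaw": 0.05},
    {"dp": [0.13,-0.069,0.029],"yaw": 0,"jaw": 0.02},
    {"dp": [0.13,-0.069,0.029],"yaw": 0,"jaw": 0.02},
    {"dp": [0.13,-0.069,0.029],"yaw": 0,"jaw": 0.02},
    {"dp": [0.13,-0.069,0.029],"yaw": 0,"jaw": 0.02},
  ],
  newtons=40,
)

```text
time: 3.75
tcp_pos: [0.4654, -0.0632, 0.0022]
tcp_rot: [0.203, 1.569, -0.398]
contact_force: [-1.5, 0.4, 6.3]
grip_width: 0.0295
```

Request:
drive_tool(
  targets=[
    {"dp": [0,0,0],"yaw": 0,"jaw": 0.02},
    {"dp": [0,0,0],"yaw": 0,"jaw": 0.02},
    {"dp": [-0.02,0,0],"yaw": 0,"jaw": 0.02},
    {"dp": [-0.06,0,0],"yaw": 0,"jaw": 0.02},
    {"dp": [-0.11,0,0],"yaw": 0,"jaw": 0.02},
  ],
)

```text
time: 4.38
tcp_pos: [0.4645, -0.0629, 0.1128]
tcp_rot: [-2.906, 1.57, 2.776]
contact_force: [1.5, -1.0, -0.6]
grip_width: 0.0291
```

Run:
```python
from h import *
im=capture('wrist');cv2.imwrite('pics/w2.png',im[150:,:,::-1])
p=camera_params('wrist')
for d in trace('spacer_a','wrist')[:3]:
    print(d['confidence'],d['rect'])
capture('side');ps=camera_params('side')
for d in trace('pot','side')[:1]+trace('spacer_a','side')[:3]:
    r=d['rect'];print(d['confidence'],r)
m=trace('pot','side')[0]['pixels']
# fit pot pose by silhouette
from scipy.optimize import minimize
t=np.linspace(0,2*np.pi,60)
def sil(xy):
    P=np.vstack([np.c_[xy[0]+.04*np.cos(t),xy[1]+.04*np.sin(t),0*t+z] for z in (0,.06)])
    h=cv2.convexHull((proj(ps,P)*8).astype(np.float32)).astype(np.int32)
    q=np.zeros((420*8,560*8),np.uint8);cv2.fillConvexPoly(q,h,255);return cv2.resize(q,(560,420),interpolation=cv2.INTER_AREA)/255.
r=minimize(lambda x:np.abs(sil(x/100)-m).sum(),np.array([59.5,-17.5]),method='Nelder-Mead',options=dict(initial_simplex=[[59.5,-17.5],[61,-17.5],[59.5,-16]]));print('pot',r.x/100,r.fun)
plan([r.x[0]/100,r.x[1]/100,.13],0)
```

```text
0.92 [459.2, 94.4, 513.2, 143.9]
0.72 [247.6, 239.1, 315.9, 313.2]
0.82 [266.5, 298.7, 306.1, 343.3]
0.61 [210.4, 216.7, 285.8, 235.4]
0.59 [248.0, 260.1, 259.0, 268.2]
pot [ 0.59641967 -0.17361189] 83.4235294117647
dp [-0.0194, -0.0166, 0.1714] yaw options [55.6, -124.4] j6 0.292
```

View pics/w2.png

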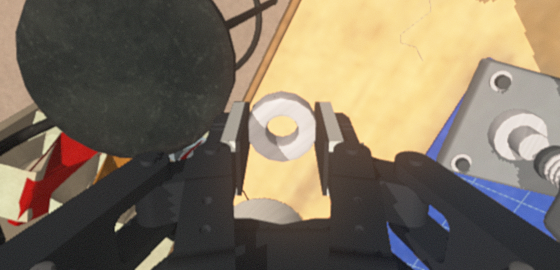

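The ring is held between the fingertips at about (280,275) full-frame. Next I carry it to the pot.

Request:
drive_tool(
  targets=[
    {"dp": [0,-0.005,0.055],"yaw": 0,"jaw": 0.02},
    {"dp": [0,-0.01,0.11],"yaw": 0,"jaw": 0.02},
    {"dp": [0,-0.017,0.16],"yaw": 0,"jaw": 0.02},
    {"dp": [0.01,-0.017,0.1714],"yaw": 0,"jaw": 0.02},
    {"dp": [0.045,-0.017,0.1714],"yaw": 0,"jaw": 0.02},
    {"dp": [0.065,-0.017,0.1714],"yaw": 0,"jaw": 0.02},
    {"dp": [0.065,-0.017,0.1714],"yaw": 0,"jaw": 0.02},
    {"dp": [0.065,-0.017,0.1714],"yaw": 0,"jaw": 0.038},
    {"dp": [0.065,-0.017,0.1714],"yaw": 0,"jaw": 0.038},
    {"dp": [0.065,-0.017,0.1714],"yaw": 0,"jaw": 0.038},
    {"dp": [0.02,-0.017,0.1714],"yaw": 0,"jaw": 0.038},
    {"dp": [-0.02,-0.017,0.1714],"yaw": 0,"jaw": 0.05},
  ],
)

```text
time: 6.18
tcp_pos: [0.5965, -0.1741, 0.1328]
tcp_rot: [-0.001, 1.571, -0.602]
contact_force: [-0.6, -1.2, -0.0]
grip_width: 0.0501
```

Run:
```python
from h import *
p=camera_params('wrist');im=capture('wrist');cv2.imwrite('pics/w3.png',im[:,:,::-1])
for n in ['spacer_a','pot']:
  for d in trace(n,'wrist')[:3]: print(n,d['confidence'],d['rect'])
plan([.493,.0915,.001],0)
```

```text
spacer_a 0.88 [264.2, 179.5, 302.8, 220.7]
dp [0.1316, 0.1601, -0.2374] yaw options [55.6, -124.4] j6 0.186
```

View pics/w3.png

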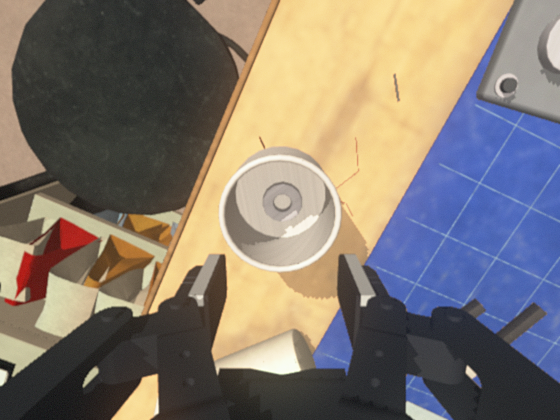

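Ring B lies in the pot at (283,200), so I go for ring A.

Request:
drive_tool(
  targets=[
    {"dp": [0,0.034,-0.05],"yaw": 0,"jaw": 0.05},
    {"dp": [0.01,0.068,-0.1],"yaw": 0,"jaw": 0.05},
    {"dp": [0.02,0.1,-0.15],"yaw": 0,"jaw": 0.05},
    {"dp": [0.03,0.135,-0.2],"yaw": 0,"jaw": 0.05},
    {"dp": [0.06,0.16,-0.237],"yaw": 0,"jaw": 0.05},
    {"dp": [0.1,0.16,-0.237],"yaw": 0,"jaw": 0.05},
    {"dp": [0.122,0.16,-0.237],"yaw": 0,"jaw": 0.05},
    {"dp": [0.131,0.16,-0.237],"yaw": 0,"jaw": 0.05},
    {"dp": [0.131,0.16,-0.237],"yaw": 0,"jaw": 0.05},
    {"dp": [0.131,0.16,-0.237],"yaw": 0,"jaw": 0.02},
    {"dp": [0.131,0.16,-0.237],"yaw": 0,"jaw": 0.02},
    {"dp": [0.131,0.16,-0.237],"yaw": 0,"jaw": 0.02},
  ],
)

```text
time: 7.82
tcp_pos: [0.4922, 0.0918, 0.0012]
tcp_rot: [0.543, 1.569, -0.059]
contact_force: [-1.3, -1.4, 5.3]
grip_width: 0.0293
```

Request:
drive_tool(
  targets=[
    {"dp": [0,0,0],"yaw": 0,"jaw": 0.02},
    {"dp": [0,0,0],"yaw": 0,"jaw": 0.02},
    {"dp": [-0.02,0,0],"yaw": 0,"jaw": 0.02},
    {"dp": [-0.07,0,0],"yaw": 0,"jaw": 0.02},
    {"dp": [-0.13,0,0],"yaw": 0,"jaw": 0.02},
  ],
)

```text
time: 8.45
tcp_pos: [0.4912, 0.0918, 0.132]
tcp_rot: [-2.599, 1.57, 3.083]
contact_force: [1.6, 0.6, -0.9]
grip_width: 0.0293
```

Run:
```python
from h import *
p=camera_params('wrist');im=capture('wrist');cv2.imwrite('pics/w4.png',im[:,:,::-1])
for n in ['spacer_a','press']:
  for d in trace(n,'wrist')[:3]: print(n,d['confidence'],d['rect'])
plan([.5965,-.174,.048],0)
```

```text
spacer_a 0.94 [244.6, 241.3, 318.3, 312.4]
spacer_a 0.69 [492.5, 0.0, 560.0, 200.2]
press 0.67 [266.3, 277.9, 456.5, 418.6]
dp [0.0861, -0.1613, 0.235] yaw options [55.6, -124.4] j6 0.623
```

Request:
drive_tool(
  targets=[
    {"dp": [0,-0.034,0.05],"yaw": 0,"jaw": 0.02},
    {"dp": [0,-0.068,0.1],"yaw": 0,"jaw": 0.02},
    {"dp": [0,-0.1,0.15],"yaw": 0,"jaw": 0.02},
    {"dp": [0,-0.135,0.2],"yaw": 0,"jaw": 0.02},
    {"dp": [0.01,-0.161,0.235],"yaw": 0,"jaw": 0.02},
    {"dp": [0.05,-0.161,0.235],"yaw": 0,"jaw": 0.02},
    {"dp": [0.084,-0.161,0.235],"yaw": 0,"jaw": 0.02},
    {"dp": [0.084,-0.161,0.235],"yaw": 0,"jaw": 0.02},
    {"dp": [0.084,-0.161,0.235],"yaw": 0,"jaw": 0.038},
    {"dp": [0.084,-0.161,0.235],"yaw": 0,"jaw": 0.038},
    {"dp": [0.04,-0.161,0.235],"yaw": 0,"jaw": 0.038},
    {"dp": [0,-0.161,0.235],"yaw": 0,"jaw": 0.05},
  ],
)

```text
time: 10.1
tcp_pos: [0.5946, -0.1738, 0.1326]
tcp_rot: [0.194, 1.569, -0.407]
contact_force: [0.0, 0.2, -0.2]
grip_width: 0.0501
```

Run:
```python
from h import *
p=camera_params('wrist');im=capture('wrist');cv2.imwrite('pics/w5.png',im[:,:,::-1])
for n in ['spacer_a','pot']:
  for d in trace(n,'wrist')[:3]: print(n,d['confidence'],d['rect'],d['pixels'].sum())
a=cv2.imread('pics/w5.png')[130:290,190:380]
b=cv2.imread('pics/w1.png'); b=cv2.imread('pics/w4.png')
cv2.imwrite('pics/c5.png',np.hstack([cv2.resize(a,(356,300)),cv2.resize(b,(400,300))]))
plan([.48,.24,.25],np.radians(76))
```

```text
pot 0.73 [220.8, 147.1, 341.4, 271.9] 10697
dp [-0.1182, 0.2763, -0.3291] yaw options [-20.4, 159.6] j6 0.185
```

View pics/c5.png

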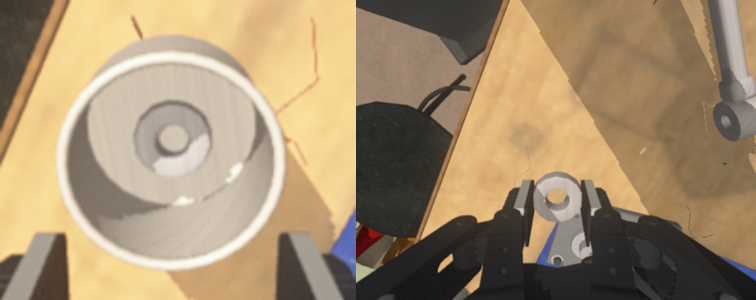

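Request:
drive_tool(
  targets=[
    {"dp": [-0.05,0.01,-0.015],"yaw": 0,"jaw": 0.05},
    {"dp": [-0.085,0.04,-0.05],"yaw": -3,"jaw": 0.05},
    {"dp": [-0.09,0.08,-0.095],"yaw": -6,"jaw": 0.05},
    {"dp": [-0.09,0.12,-0.14],"yaw": -10,"jaw": 0.05},
    {"dp": [-0.09,0.16,-0.185],"yaw": -14,"jaw": 0.05},
    {"dp": [-0.09,0.2,-0.23],"yaw": -18,"jaw": 0.05},
    {"dp": [-0.08,0.24,-0.275],"yaw": -20,"jaw": 0.05},
    {"dp": [-0.06,0.28,-0.32],"yaw": -20,"jaw": 0.05},
    {"dp": [-0.04,0.309,-0.352],"yaw": -20,"jaw": 0.05},
    {"dp": [-0.04,0.309,-0.352],"yaw": -20,"jaw": 0.05},
  ],
)

```text
time: 11.5
tcp_pos: [0.477, 0.2822, 0.1685]
tcp_rot: [-2.601, 1.568, -2.849]
contact_force: [-1.2, 0.0, -0.6]
grip_width: 0.0495
```

Run:
```python
from h import *
p=camera_params('wrist');im=capture('wrist');cv2.imwrite('pics/w6.png',im[:,:,::-1])
for n in ['lever','lever_balance','press','spacer_a']:
  for d in trace(n,'wrist')[:2]:
    ys,xs=np.nonzero(d['pixels']);print(n,d['confidence'],d['rect'])
    if n=='lever' and d['confidence']>.5: np.save('lm.npy',d['pixels'])
im=capture('top');cv2.imwrite('pics/top2.png',im[:,:,::-1])
for d in trace('spacer_a','top')[:3]: print('top',d['confidence'],d['rect'])
```

```text
lever 0.65 [263.5, 3.3, 317.6, 315.7]
lever 0.48 [499.2, 35.0, 559.9, 152.5]
press 0.83 [82.4, 308.6, 157.4, 420.0]
top 0.62 [370.2, 207.6, 382.0, 218.8]
```

View pics/w6.png

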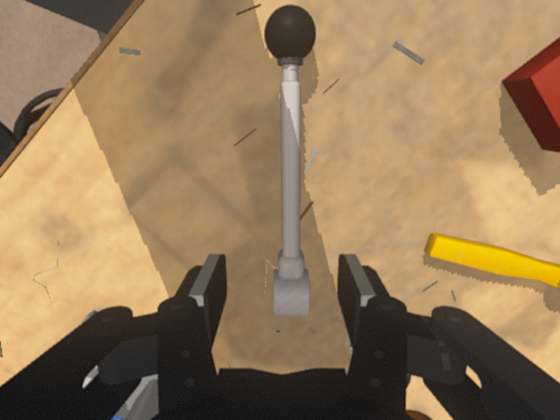

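The lever lies straight between the fingers, with the ball at (291,33) and the eye at (291,297). The top camera now sees rings only in the pot. I'll fit the lever model to its mask.

```bash
cat >> h.py <<'E'
def lever_pts():
    t=np.linspace(0,2*np.pi,40);c,s=np.cos(t),np.sin(t)
    eye=np.vstack([np.c_[.022*c,0*t+y,.022*s] for y in(-.0165,.0165)])
    box=lambda x0,x1,w,h:np.array([[x,y,z] for x in(x0,x1) for y in(-w/2,w/2) for z in(-h/2,h/2)])
    u=np.random.default_rng(0).normal(size=(300,3));u/=np.linalg.norm(u,axis=1)[:,None]
    return [eye,box(-.042,-.01,.024,.024),box(-.19,-.04,.016,.02),box(-.205,-.19,.012,.012),u*.02+[-.222,0,0]]
LP=lever_pts()
def lsil(p,x,y,z,yaw,pitch=0,k=4):
    M=Ro.from_euler('zy',[yaw,pitch]).as_matrix();q=np.zeros((420*k,560*k),np.uint8)
    for P in LP:
        h=cv2.convexHull((proj(p,P@M.T+[x,y,z])*k+k/2-.5).astype(np.float32)).astype(np.int32);cv2.fillConvexPoly(q,h,255)
    return cv2.resize(q,(560,420),interpolation=cv2.INTER_AREA)/255.
E
python3 - <<'E'
from h import *
from scipy.optimize import minimize
m=np.load('lm.npy');p=camera_params('wrist')
x0=np.array([56.5,26.6,-1.4])
f=lambda v:np.abs(lsil(p,v[0]/100,v[1]/100,.022,v[2]/10)-m).sum()
r=minimize(f,x0,method='Nelder-Mead',options=dict(initial_simplex=[x0,x0+[1,0,0],x0+[0,1,0],x0+[0,0,.4]]));v=r.x
print(v,r.fun,m.sum()); L=np.array([v[0]/100,v[1]/100]);yaw=v[2]/10
b=L-.07*np.array([np.cos(yaw),np.sin(yaw)]);print('balance',b,np.degrees(yaw))
im=cv2.imread('pics/w6.png');S=(lsil(p,*L,.022,yaw)>.5).astype(np.uint8)
cv2.drawContours(im,cv2.findContours(S,0,1)[0],-1,(0,0,255),1)
cv2.drawContours(im,cv2.findContours(m.astype(np.uint8),0,1)[0],-1,(0,255,0),1)
cv2.imwrite('pics/w6f.png',cv2.resize(im[0:330,180:400],None,fx=1.8,fy=1.8))
plan([b[0],b[1],.003],yaw+np.pi/2)
E
```

```text
[57.4843601  26.34747638 -2.43232156] 461.0392156862745 7990
balance [0.50690408 0.28033363] -13.936175973003154
dp [0.1677, 0.0078, 0.0263] yaw options [-0.6, 179.4] j6 0.634
```

View pics/w6f.png

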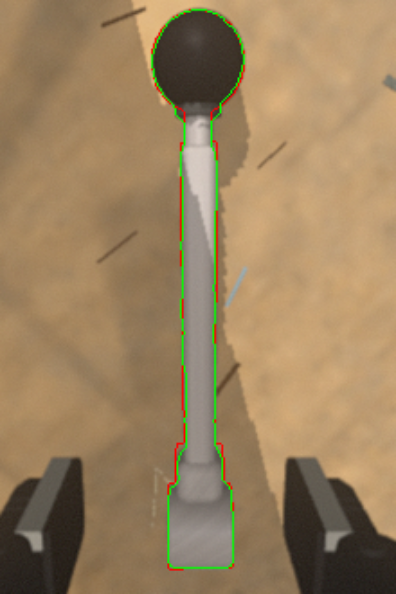

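The fit matches the lever mask closely (balance at 0.507, 0.280). Before grasping I take one look at the fork from above, because the held lever will hide it later.

Request:
drive_tool(
  targets=[
    {"dp": [-0.05,-0.01,0.01],"yaw": 0,"jaw": 0.05},
    {"dp": [-0.09,-0.045,0.04],"yaw": 0,"jaw": 0.05},
    {"dp": [-0.12,-0.085,0.075],"yaw": 0,"jaw": 0.05},
    {"dp": [-0.13,-0.125,0.11],"yaw": 0,"jaw": 0.05},
    {"dp": [-0.13,-0.165,0.145],"yaw": 0,"jaw": 0.05},
    {"dp": [-0.13,-0.199,0.178],"yaw": 0,"jaw": 0.05},
    {"dp": [-0.13,-0.199,0.178],"yaw": 0,"jaw": 0.05},
    {"dp": [-0.13,-0.199,0.178],"yaw": 0,"jaw": 0.05},
  ],
)

```text
time: 12.85
tcp_pos: [0.6014, 0.0427, 0.3004]
tcp_rot: [1.494, 1.571, 1.241]
contact_force: [-0.3, 0.0, -0.6]
grip_width: 0.05
```

Run:
```python
from h import *
p=camera_params('wrist');im=capture('wrist');cv2.imwrite('pics/w7.png',im[:,:,::-1])
import pickle;pickle.dump(p,open('p7.pkl','wb'))
for d in trace('press','wrist')[:1]:
    print(d['confidence'],d['rect']);np.save('pm.npy',d['pixels'])
F=np.array([.618,.054,.17]);a=np.radians(42);ux=np.array([np.cos(a),np.sin(a),0]);uy=np.array([-np.sin(a),np.cos(a),0])
for s in(-1,1): print(proj(p,[F+s*uy*.033+[0,0,.022], F+s*uy*.027+[0,0,.022]]).round())
print(camera_params('wrist')['t']-p['t'])
```

```text
0.96 [243.7, 121.4, 389.4, 263.7]
[[277. 256.]
 [282. 250.]]
[[326. 188.]
 [321. 195.]]
[8.93622374e-05 3.21265649e-05 4.62609647e-05]
```

View pics/w7.png

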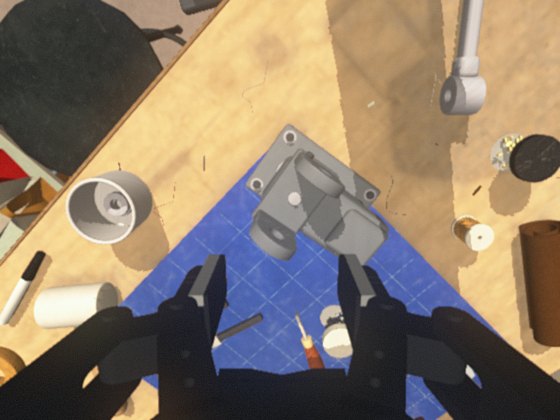

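```bash
cat > ov.py <<'E'
from h import *
import pickle,sys
p=pickle.load(open('p7.pkl','rb'))
print('button',back(p,(294,199),.139).round(4))
x,y,deg=map(float,sys.argv[1:4]);out=sys.argv[4]
a=np.radians(deg);ux=np.array([np.cos(a),np.sin(a),0]);uy=np.array([-np.sin(a),np.cos(a),0]);F=np.array([x,y,.17])
k=5;u0,v0=235,115
im=cv2.resize(cv2.imread('pics/w7.png')[v0:v0+110+40,u0:u0+160],None,fx=k,fy=k,interpolation=2)
def pl(P,c,cl=True):
    q=((proj(p,np.array(P))-[u0,v0]+.5)*k).astype(np.int32);cv2.polylines(im,[q],cl,c,1,16)
w=lambda lx,ly,lz:F+ux*lx+uy*ly+np.array([0,0,lz])
t=np.linspace(0,np.pi,30)
for s in(-1,1):
    for ly,c in((.027,(0,0,255)),(.039,(0,255,255))):
        pl([w(.022,s*ly,-.02)]+[w(.022*np.cos(q),s*ly,.022*np.sin(q)) for q in t]+[w(-.022,s*ly,-.02)],c,False)
pl([w(.035+lx,ly,-.17) for lx,ly in((-.075,-.048),(.075,-.048),(.075,.048),(-.075,.048))],(0,255,0))
pl([w(.008*np.cos(q),.008*np.sin(q),-.031) for q in 2*t],(255,0,255))
cv2.imwrite(out,im)
E
python3 ov.py .618 .054 42 pics/o1.png
```

```text
button [[0.6124 0.0518 0.139 ]]
```

View pics/o1.png

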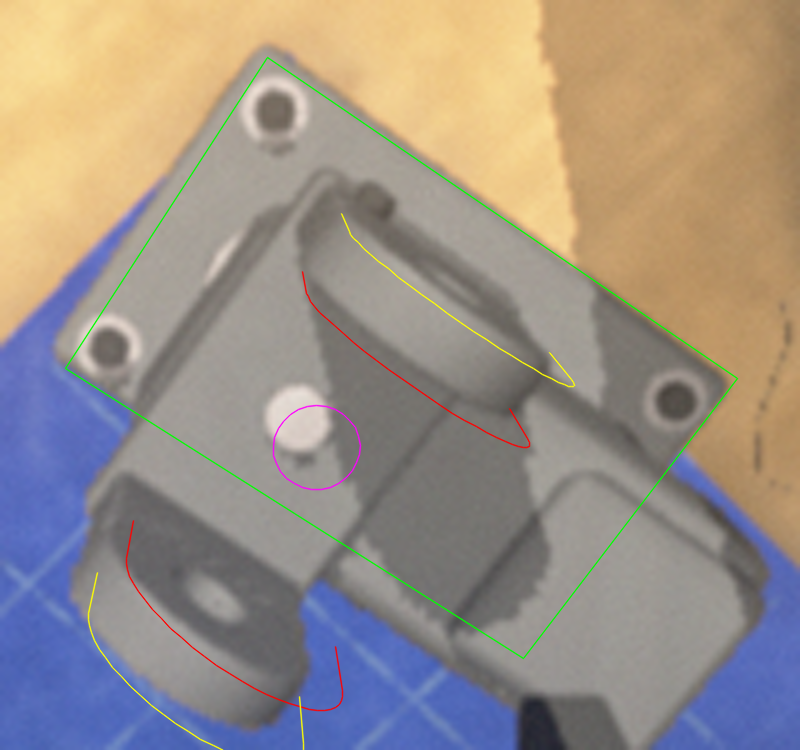

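```bash
cat > fit.py <<'E'
from h import *
import pickle
from scipy.optimize import least_squares
p=pickle.load(open('p7.pkl','rb'))
px=np.array([(298,418),(218,597),(262,42),(53,352),(740,378)])/5.+[235,115]-.5
def mod(v):
    a=v[2];ux=np.array([np.cos(a),np.sin(a),0]);uy=np.array([-np.sin(a),np.cos(a),0]);F=np.array([v[0],v[1],.17])
    w=lambda lx,ly,lz:F+ux*lx+uy*ly+np.array([0,0,lz]);h=v[3]-.17
    return np.array([w(0,0,-.031),w(0,-.027,0),w(-.04,.048,h),w(-.04,-.048,h),w(.11,.048,h)])
W=np.array([1,1,.6,.6,.6])[:,None]
r=least_squares(lambda v:((proj(p,mod(v))-px)*W).ravel(),[.615,.053,.73,.01]);v=r.x
print(v.round(4),np.degrees(v[2]),(proj(p,mod(v))-px).round(1).tolist())
E
python3 fit.py; python3 ov.py $(python3 fit.py | tr -d '[' | awk '{print $1,$2}') 43 pics/o2.png
```

```text
[0.6123 0.0525 0.7153 0.0109] 40.981413574704455 [[0.7, 0.5], [-0.3, -0.3], [-0.2, -0.7], [-0.9, 0.5], [-0.4, -0.3]]
button [[0.6124 0.0518 0.139 ]]
```

The fit residuals are under 1 px. The fork is at (0.612, 0.0525) with yaw 41.0°. Back to the lever.

Run:
```python
from h import *
plan([.5069,.2803,.003],np.radians(76.06))
```

```text
dp [0.2976, 0.2057, -0.1504] yaw options [-0.5, 179.5] j6 0.189
```

Request:
drive_tool(
  targets=[
    {"dp": [0,0.04,-0.03],"yaw": 0,"jaw": 0.05},
    {"dp": [0,0.085,-0.062],"yaw": 0,"jaw": 0.05},
    {"dp": [0.02,0.13,-0.095],"yaw": -0.5,"jaw": 0.05},
    {"dp": [0.06,0.17,-0.124],"yaw": -0.5,"jaw": 0.05},
    {"dp": [0.11,0.2057,-0.1504],"yaw": -0.5,"jaw": 0.05},
    {"dp": [0.17,0.2057,-0.1504],"yaw": -0.5,"jaw": 0.05},
    {"dp": [0.22,0.2057,-0.1504],"yaw": -0.5,"jaw": 0.05},
    {"dp": [0.26,0.2057,-0.1504],"yaw": -0.5,"jaw": 0.05},
    {"dp": [0.285,0.2057,-0.1504],"yaw": -0.5,"jaw": 0.05},
    {"dp": [0.297,0.2057,-0.1504],"yaw": -0.5,"jaw": 0.05},
    {"dp": [0.297,0.2057,-0.1504],"yaw": -0.5,"jaw": 0.05},
    {"dp": [0.297,0.2057,-0.1504],"yaw": -0.5,"jaw": 0.05},
  ],
)

```text
time: 14.45
tcp_pos: [0.5078, 0.2802, 0.0044]
tcp_rot: [0.612, 1.569, 0.369]
contact_force: [0.2, 0.4, -0.5]
grip_width: 0.0502
```

Request:
drive_tool(
  targets=[
    {"dp": [0,0,0],"yaw": 0,"jaw": 0},
    {"dp": [0,0,0],"yaw": 0,"jaw": 0},
    {"dp": [0,0,0],"yaw": 0,"jaw": 0},
    {"dp": [0,0,0],"yaw": 0,"jaw": 0},
    {"dp": [0,0,0],"yaw": 0,"jaw": 0},
    {"dp": [0,0,0],"yaw": 0,"jaw": 0},
    {"dp": [-0.01,0,0],"yaw": 0,"jaw": 0},
    {"dp": [-0.03,0,0],"yaw": 0,"jaw": 0},
  ],
  newtons=110,
)

```text
time: 15.45
tcp_pos: [0.5065, 0.2794, 0.0332]
tcp_rot: [-2.559, 1.569, -2.802]
contact_force: [-0.3, 0.2, -5.6]
grip_width: 0.0141
```

Run:
```python
from h import *
s=read_state();print({k:np.round(v,3).tolist() for k,v in s.items() if k in('time','tcp_pos','contact_force','moment','grip_width','joints')})
R=Ro.from_euler('xyz',s['tcp_rot']).as_matrix();print(R.round(3))
F=np.array([.6123,.0525]);a=np.radians(41);b=F-.07*np.array([np.cos(a),np.sin(a)]);print(b)
plan([b[0],b[1],.225],a+np.pi/2)
```

```text
{'time': 15.45, 'joints': [0.363, 0.483, -0.273, 0.817, 0.0, 0.607], 'tcp_pos': [0.506, 0.279, 0.033], 'contact_force': [-0.25, 0.163, -5.615], 'moment': [0.016, -0.017, -0.073], 'grip_width': 0.014}
[[-0.002  0.241  0.971]
 [-0.001  0.971 -0.241]
 [-1.    -0.001 -0.002]]
[0.55947033 0.00657587]
dp [-0.1917, -0.2523, 0.1168] yaw options [-54.9, 125.1] j6 0.607
```

The lever is held (5.6 N of weight, level so far). I lift it and turn it to a point above the fork.

Request:
drive_tool(
  targets=[
    {"dp": [-0.05,0,0],"yaw": 0,"jaw": 0},
    {"dp": [-0.1,0,0],"yaw": 0,"jaw": 0},
    {"dp": [-0.15,0,0],"yaw": 0,"jaw": 0},
    {"dp": [-0.19,0,0],"yaw": 0,"jaw": 0},
    {"dp": [-0.202,-0.02,0.01],"yaw": -5,"jaw": 0},
    {"dp": [-0.202,-0.06,0.028],"yaw": -14,"jaw": 0},
    {"dp": [-0.202,-0.105,0.048],"yaw": -23,"jaw": 0},
    {"dp": [-0.202,-0.15,0.07],"yaw": -32,"jaw": 0},
    {"dp": [-0.202,-0.195,0.09],"yaw": -41,"jaw": 0},
    {"dp": [-0.202,-0.235,0.109],"yaw": -50,"jaw": 0},
    {"dp": [-0.202,-0.2523,0.1168],"yaw": -54.9,"jaw": 0},
    {"dp": [-0.202,-0.2523,0.1168],"yaw": -54.9,"jaw": 0},
  ],
)

```text
time: 16.95
tcp_pos: [0.5596, 0.0056, 0.2352]
tcp_rot: [2.346, 1.57, 3.059]
contact_force: [0.2, 1.1, -6.1]
grip_width: 0.0142
```

```bash
python3 - <<'E'
from h import *
from scipy.optimize import minimize
s=read_state();print({k:np.round(v,3).tolist() for k,v in s.items() if k in('time','tcp_pos','contact_force','moment','grip_width')})
a=np.radians(41);b=[.5595,.0066]
plan([b[0],b[1],.1525],a+np.pi/2)
for c in ('side','top'):
    im=capture(c);cv2.imwrite(f'pics/{c}8.png',im[:,:,::-1]);ps=camera_params(c)
    L=trace('lever',c)
    for d in L[:2]: print(c,d['confidence'],d['rect'])
    e=np.array([.6123,.0525,.2525]);ux=np.array([np.cos(a),np.sin(a),0])
    print('expected eye, ball px',proj(ps,[e,e-.222*ux]).round(1).tolist())
E
python3 -c "
import cv2,numpy as np
a=cv2.imread('pics/side8.png')[170:350,190:370];b=cv2.imread('pics/top8.png')[150:270,240:400]
cv2.imwrite('pics/c8.png',np.hstack([cv2.resize(a,(400,400)),cv2.resize(b,(400,300)).copy() if 0 else cv2.copyMakeBorder(cv2.resize(b,(400,300)),0,100,0,0,0)]))"
```

```text
{'time': 16.95, 'tcp_pos': [0.56, 0.006, 0.235], 'contact_force': [0.25, 1.121, -6.134], 'moment': [0.061, -0.039, -0.015], 'grip_width': 0.014}
dp [0.0827, 0.0008, 0.0006] yaw options [-0.2, 179.8] j6 -0.849
expected eye, ball px [[295.8, 188.6], [219.4, 214.4]]
top 0.68 [311.9, 188.6, 326.0, 204.0]
expected eye, ball px [[317.0, 195.3], [367.8, 254.5]]
```

View pics/c8.png

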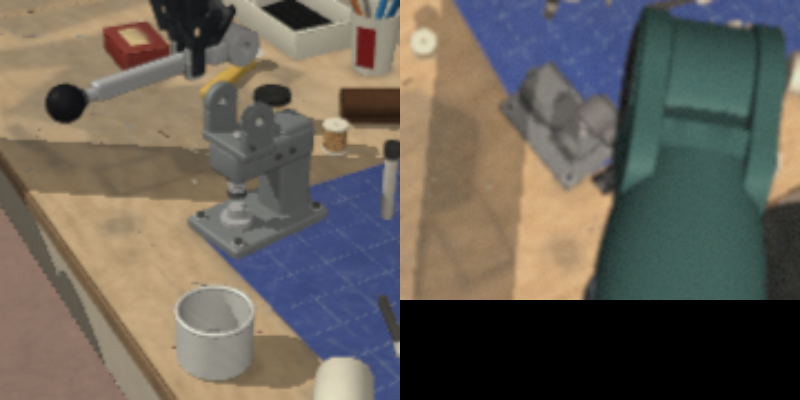

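The side view shows the eye at about (298,191) and the ball at (220,216), level and near the predicted (296,189) and (219,214). I'll check the pose in the hand with the wrist camera, using the ball.

```bash
cat > hand.py <<'E'
from h import *
from scipy.optimize import minimize
s=read_state();p=camera_params('wrist');im=capture('wrist');cv2.imwrite('pics/w9.png',im[:,:,::-1])
T=np.array(s['tcp_pos']);a=np.radians(41)
d=trace('lever','wrist');print([(round(q['confidence'],2),q['rect']) for q in d[:2]])
m=d[0]['pixels'].copy()
def f(v):
    x,y,z,yw,pt=v[0]/100,v[1]/100,v[2]/100,v[3]/10,v[4]/10
    S=lsil(p,x,y,z,yw,pt);S[lim:]=0
    return np.abs(S-m).sum()
lim=int(np.nonzero(m)[0].max())-8; m[lim:]=0
x0=np.array([61.23,5.25,100*(T[2]+.0176),7.155,0.])
print('prior cost',f(x0),m.sum(),'lim',lim)
best=min((minimize(f,x0+o,method='Nelder-Mead',options=dict(initial_simplex=np.vstack([x0+o]+[x0+o+e for e in np.eye(5)*[.6,.6,.6,.3,.4]]),maxiter=600)) for o in ([0]*5,[.4,.4,-.3,-.2,.2])),key=lambda r:r.fun)
v=best.x;print('fit eye',v.round(3),'cost',best.fun)
B=v[:3]/100-.222*np.array([np.cos(v[3]/10)*np.cos(v[4]/10),np.sin(v[3]/10)*np.cos(v[4]/10),-np.sin(v[4]/10)])
print('ball fit',B.round(4),'ball prior',(x0[:3]/100-.222*np.array([np.cos(a),np.sin(a),0])).round(4))
E
python3 hand.py
```

```text
[(0.77, [253.9, 0.0, 309.8, 373.4])]
prior cost 4496.839215686275 16645 lim 365
fit eye [61.837  6.05  24.343  7.131  0.406] cost 499.5411764705882
ball fit [ 0.4506 -0.0846  0.2524] ball prior [ 0.4448 -0.0931  0.253 ]
```

```bash
cat > ball.py <<'E'
from h import *
import sys
def ball(f,c,r=25):
    g=cv2.cvtColor(cv2.imread(f),cv2.COLOR_BGR2GRAY);x,y=int(c[0]),int(c[1]);y0=max(0,y-r);x0=max(0,x-r)
    w=g[y0:y+r,x0:x+r];m=(w<60).astype(np.uint8);n,l,st,ce=cv2.connectedComponentsWithStats(m)
    for i in range(1,n):
        if st[i,4]>40: print(f,'blob',(ce[i]+[x0,y0]).round(1),st[i][:4]+[x0,y0,0,0],st[i,4])
ps=camera_params('side');p=camera_params('wrist')
A=(np.array([.6123,.0525,.2525]),np.array([.4448,-.0931,.2525]));B=(np.array([.6184,.0605,.2434]),np.array([.4506,-.0846,.2524]))
for n,h in(('prior',A),('fit',B)): print(n,'side eye,ball',proj(ps,h).round(1).tolist(),'wrist ball',proj(p,h[1]).round(1))
ball('pics/side8.png',(220,216)); ball('pics/w9.png',(285,40),90)
g=cv2.imread('pics/w9.png');m=np.nonzero
E
python3 ball.py
python3 - <<'E'
import cv2
a=cv2.imread('pics/side8.png')[160:260,205:325]
b=cv2.imread('pics/w9.png')
import numpy as np
o=np.zeros((600,800,3),np.uint8); o[:400,:480]=cv2.resize(a,(480,400),interpolation=2); o[0:300,480:]=cv2.resize(b[:,100:468+80],(320,300))
cv2.imwrite('pics/c9.png',o)
E
```

```text
prior side eye,ball [[295.8, 188.6], [219.4, 214.4]] wrist ball [[ 274.1 -189.4]]
fit side eye,ball [[298.3, 190.7], [222.6, 212.7]] wrist ball [[ 283.3 -145.1]]
pics/side8.png blob [219.4 216. ] [211 208  19  17] 248
pics/w9.png blob [219.  11.] [195   0  60  31] 1138
pics/w9.png blob [352.1  21.6] [328   0  47  46] 253
```

```bash
cat > b2.py <<'E'
from ball import *
print('pred side0 rings',proj(ps,[[.493,.0915,.006],[.464,-.0625,.006]]).round(1).tolist(),'obs (252.9,263.9),(236.1,297.6)')
print('pred side0 ball',proj(ps,[.3593,.3170,.022]).round(1)); ball('pics/side0.png',(217,221),20)
# eye in side8: background difference, clear part only
d=np.abs(cv2.imread('pics/side8.png').astype(int)-cv2.imread('pics/side0.png')).max(2)>25
best=[]
S0=lsil(ps,.6123,.0525,.2525,np.radians(41),0,8)
sl=np.s_[170:206,292:315]
for du in np.arange(-4,5,.5):
    for dv in np.arange(-4,5,.5):
        S=cv2.warpAffine(S0,np.float32([[1,0,du],[0,1,dv]]),(560,420));best.append((np.abs(S[sl]-d[sl]).sum(),du,dv))
print(sorted(best)[:4]);print('\n'.join(''.join('.#'[int(v)] for v in r) for r in d[174:208,280:316]))
E
python3 b2.py | grep -v w9
```

```text
prior side eye,ball [[295.8, 188.6], [219.4, 214.4]] wrist ball [[ 274.1 -189.4]]
fit side eye,ball [[298.3, 190.7], [222.6, 212.7]] wrist ball [[ 283.3 -145.1]]
pics/side8.png blob [219.4 216. ] [211 208  19  17] 248
pred side0 rings [[252.0, 263.0], [234.8, 296.4]] obs (252.9,263.9),(236.1,297.6)
pred side0 ball [[216.7 219.5]]
pics/side0.png blob [217.  220.4] [212 215  11  12] 108
[(np.float64(65.83921568627451), np.float64(-1.0), np.float64(1.0)), (np.float64(66.65294117647059), np.float64(-0.5), np.float64(1.0)), (np.float64(67.46666666666667), np.float64(0.0), np.float64(1.0)), (np.float64(71.7607843137255), np.float64(-1.0), np.float64(0.5))]
################....................
################....................
################....................
###############.....................
###############.....................
###############.....................
#################...................
###################.................
##################..................
#############.######................
#############.##########............
############.######..####...........
############...###....#..#..........
################..#########.........
###########################.........
###########################.........
###########################.........
#######..##################.........
###########################.........
#####################.####..........
#####################...##..........
#########################...........
#########################...........
########################............
###########..##########.............
###..###.......######...............
###..............##.................
###.................................
###.................................
##..................................
#...................................
....................................
....................................
....................................
```

The side camera's own bias, measured from the rings and the lever's first pose, is about +1 px in each axis. It accounts for most of the offset, so the eye is within about 3 mm of prediction and the lever is level. I now ease it down.

Request:
drive_tool(
  targets=[
    {"dp": [0.012,0,0],"yaw": 0,"jaw": 0},
    {"dp": [0.024,0,0],"yaw": 0,"jaw": 0},
    {"dp": [0.036,0,0],"yaw": 0,"jaw": 0},
    {"dp": [0.048,0,0],"yaw": 0,"jaw": 0},
    {"dp": [0.058,0,0],"yaw": 0,"jaw": 0},
    {"dp": [0.066,0,0],"yaw": 0,"jaw": 0},
    {"dp": [0.073,0,0],"yaw": 0,"jaw": 0},
    {"dp": [0.078,0,0],"yaw": 0,"jaw": 0},
    {"dp": [0.082,0,0],"yaw": 0,"jaw": 0},
    {"dp": [0.082,0,0],"yaw": 0,"jaw": 0},
    {"dp": [0.082,0,0],"yaw": 0,"jaw": 0},
  ],
)

```text
time: 18.62
tcp_pos: [0.56, 0.0067, 0.1535]
tcp_rot: [-0.938, 1.57, -0.224]
contact_force: [-0.6, -0.1, -4.5]
grip_width: 0.0144
```

Run:
```python
from h import *
s=read_state();print({k:np.round(v,3).tolist() for k,v in s.items() if k in('time','tcp_pos','contact_force','moment','grip_width','joint_vel')})
plan([.5595,.0066,.1525],np.radians(131))
im=capture('side');cv2.imwrite('pics/side10.png',im[:,:,::-1]);ps=camera_params('side')
for n in('lever','press','pot','spacer_a'):
    for d in trace(n,'side')[:2]: print(n,round(d['confidence'],2),np.round(d['rect'],1))
a=np.radians(41);ux=np.array([np.cos(a),np.sin(a),0]);uy=np.array([-np.sin(a),np.cos(a),0]);F=np.array([.6123,.0525,.17])
k=6;u0,v0=200,170;im=cv2.resize(cv2.imread('pics/side10.png')[v0:v0+95,u0:u0+130],None,fx=k,fy=k,interpolation=2)
t=np.linspace(0,2*np.pi,40)
def pl(P,c):
    cv2.polylines(im,[((proj(ps,np.array(P))+[.8,1]-[u0,v0]+.5)*k).astype(np.int32)],True,c,1,16)
for s_ in(-.039,-.027,.027): pl([F+uy*s_+.007*(ux*np.cos(q)+np.array([0,0,1])*np.sin(q)) for q in t],(0,255,255))
pl([F-uy*.0165+.022*(ux*np.cos(q)+np.array([0,0,1])*np.sin(q)) for q in t],(0,0,255))
pl([F-.222*ux+.02*(np.array(ps['R'])[0]*np.cos(q)+np.array(ps['R'])[1]*np.sin(q)) for q in t],(0,255,0))
cv2.imwrite('pics/c10.png',im)
from ball import ball
ball('pics/side10.png',proj(ps,F-.222*ux)[0]);print(proj(ps,F-.222*ux))
```

```text
{'time': 18.625, 'joint_vel': [-0.001, -0.001, 0.003, 0.0, 0.001, -0.0], 'tcp_pos': [0.56, 0.007, 0.153], 'contact_force': [-0.569, -0.069, -4.545], 'moment': [-0.037, -0.015, 0.021], 'grip_width': 0.014}
dp [0.001, 0.0002, -0.0004] yaw options [-0.0, 180.0] j6 -0.848
lever 0.59 [212.2 213.3 302.9 257.4]
press 0.65 [273.5 216.5 335.4 286.7]
pot 0.8 [267.8 296.  305.6 342.2]
prior side eye,ball [[295.8, 188.6], [219.4, 214.4]] wrist ball [[  255.4 -1439.8]]
fit side eye,ball [[298.3, 190.7], [222.6, 212.7]] wrist ball [[  301.2 -1061.4]]
pics/side8.png blob [219.4 216. ] [211 208  19  17] 248
pics/w9.png blob [219.  11.] [195   0  60  31] 1138
pics/w9.png blob [352.1  21.6] [328   0  47  46] 253
pics/side10.png blob [221.5 247.6] [213 240  19  17] 236
[[221.51820258 246.39099976]]
```

View pics/c10.png

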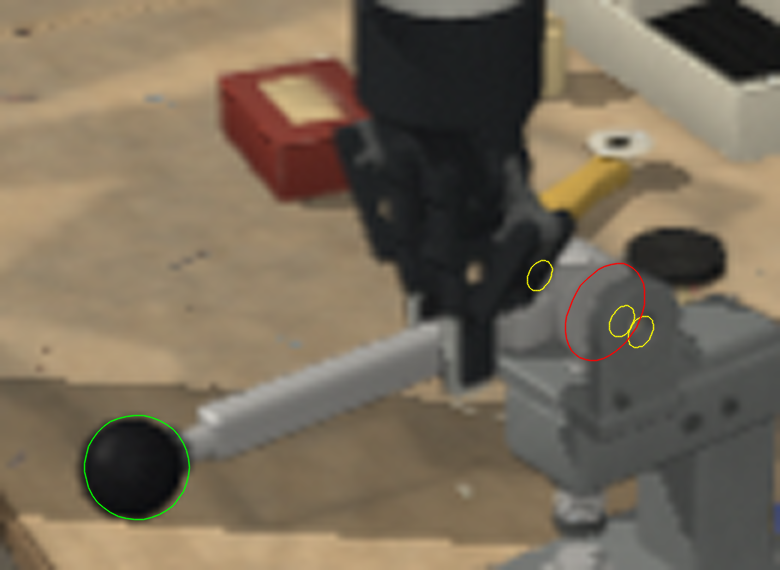

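The last picture shows the ball at (222,248), matching its predicted circle. The eye sits between the cheeks, and the near cheek's hole falls where the model puts it. I hold briefly to check that the force is steady.

Request:
drive_tool(
  targets=[
    {"dp": [0.001,0,0],"yaw": 0,"jaw": 0},
    {"dp": [0.001,0,0],"yaw": 0,"jaw": 0},
    {"dp": [0.001,0,0],"yaw": 0,"jaw": 0},
    {"dp": [0.001,0,0],"yaw": 0,"jaw": 0},
  ],
)

```text
time: 19.38
tcp_pos: [0.5598, 0.0067, 0.1523]
tcp_rot: [1.979, 1.571, 2.693]
contact_force: [-0.4, -0.1, -5.9]
grip_width: 0.0142
```

Run:
```python
from h import *
F=[]
for i in range(8):
    s=read_state();F.append(np.r_[s['contact_force'],s['moment']]);capture('wrist')
print(np.mean(F,0).round(3),np.std(F,0).round(3),s['tcp_pos'],s['time'],s['grip_width'])
print([(round(d['confidence'],2),np.round(d['rect'])) for d in trace('lever','wrist')[:1]])
```

```text
[-3.700e-02 -4.280e-01 -5.661e+00  3.900e-02 -2.000e-03  3.000e-03] [0.523 0.459 0.443 0.028 0.038 0.024] [0.55983875 0.00673531 0.15229763] 19.725 0.014096228229462496
[(0.94, array([254.,   0., 309., 373.]))]
```

The mean force is the lever's full weight (5.7 N) with no side load or moment, so nothing is touching. I hand it in.

```bash
python3 -c "
from workcell import sign_off; print(sign_off())"
```

```text
the job is handed in; nothing more can be done
None
```

I dropped both spacer rings into the pot. I then lifted the lever at its balance point, turned it handle to the front and eased its eye down into the fork. I handed the job in at about 20 s with the arm still holding it; the verdict isn't reported.

**Last checks that agreed:**
- **Position:** the tool was within about 1 mm of its target, and the lever's ball was within about 1 px of its predicted place in the side view.
- **Clearance:** the steady force was 5.7 N straight down, the lever's own weight. There was no clear side load or moment, so the eye should be touching nothing on the press.
- **Grip:** it held steady at 14 mm opening, commanded at 110 N.

**Checks that disagreed or stayed incomplete:**
- **Wrist-camera fit of the held lever:** it put the eye about 10 mm farther along and 9 mm lower, which would be outside the 8 mm tolerance. I set it aside because the ball was out of that picture, and the side view agreed with the prediction to about 3 mm.
- **Side camera:** it has an offset of about 1 px, which I allowed for.
- **Second ring:** it appears stacked squarely on the first, because only one ring outline shows in the pot and the top camera found none elsewhere.

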